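Fill the pail with turned balls and hang it on the hook

ROBOT

A 7-joint arm with a two-finger parallel gripper is mounted at the origin on the work surface. World frame = base frame: x ahead of the robot, y to its left, z up, the work surface at z = 0. Lengths are in mm, angles in degrees, forces in N, time in s.
With the tool pointing down it reaches from about 425 to 825 mm from the base axis. Payload 3.6 kg.
Tool frame: the origin (TCP) lies on the centre line of the jaws, within the pads' length; the fingertips stand 14 mm ahead of it and the grasp point (between the pads) lies 5 mm behind it; z points along the fingers, y is the line along which they close (so a half turn about z gives the same grasp; the last joint's range is limited). The gripper opens to 93 mm and grips with 3 to 60 N. Pads are 15 mm wide; open, the fingers measure 128 mm over their backs; the gripper's body (75 mm by 188 mm) begins 65 mm behind the grasp point.
Start: joints at [64.83, 35.231, -0.722, 81.555, 0.464, 63.22, -2.315], TCP at [260.772, -595.366, 232.64] pointing down, gripper open.
Joint ranges: [-178.69, 178.69], [-17.37, 117.87], [-77.05, 75.6], [15.02, 138.74], [-78.02, 258.01], [0.78, 113.62], [-162.83, 162.83]. Speed limits (degrees/s): [159.86, 159.86, 180, 180, 180, 180, 180].

INTERFACE

Orientations are given as a 3x3 rotation matrix whose columns are the frame's x, y, z axes.
In Python, from workcell import env gives the robot as it stands. The module is installed in compiled form; this text tells all that it offers.
- The arm moves only by the tool carry_out, never from a script. Its argument "series" is a list that holds one entry, the list of rows, each a list of 6 numbers: the shift along the tool's x, y, z in mm, then the turn, a rotation vector about the tool's x, y, z in rad. In form: [[[dx, dy, dz, wx, wy, wz], ...]]. A call has exactly 10 rows; each row shifts and turns the commanded pose from where the row before left it, along the tool's axes as they then stand; what a row does not reach is not made up. A row lasts 1/8 s, in which the tool goes at most 62.5 mm and 10.7 degrees, less where a joint would pass 70% of its speed; a pose out of reach is approached as far as the arm can. A call with a gripper value outside its range is refused whole. "grip" is the finger opening in mm, from 0 to 93, set as the call begins (left out, the last holds). The fingers move at their own pace and stop on an object; "newtons" is the grip in N (left out, the last holds). Time passes only in rows, so rows that do not move let the fingers close, or fill a call up. It gives the time, the measured TCP pose, the force, the opening and the grip force at its end, in the units of the state.
- env.get_state(): the state, without advancing time (a new reading comes with each control period).
- env.capture(name): name is "scene" or "side" or "wrist"; returns a dict with "pixels" (400x640x3 uint8, blue, green, red), "K" (3x3 intrinsics, pixels), "R" (3x3) and "t" (3): a world point X has camera coordinates R X + t; the wrist camera has in their place "mount" (4x4, takes a point from camera to tool coordinates, whose origin is the TCP and whose axes are the flange's). Camera axes: x right, y down, z forward; pixel columns grow to the right and rows downward; lengths in mm; the calibration is good to about 2 mm. A picture is of the moment at which its call begins: read the wrist's pose just before it. There is no depth.
- env.job_done(): hands the job in; it is judged then, once.
The state is a dict: "time": time; "q": joint angles; "qvel": joint speeds; "tau": joint torques, N m; "tool_pos": TCP position; "tool_rot": TCP orientation; "ft_force": force on the tool from outside, world axes, zero at the start; "torque": the same for the moment, N m; "width": opening from 0.0 (shut) to 1.0 (fully open); "finger_force": force on a finger pad.
Only numpy, scipy, OpenCV 4.12 (cv2) and the standard library are available. Lean on these libraries where they do the work, as an engineer would, in place of code of your own. Each camera call takes 0.05 s, during which the arm holds its last target. There are 200 camera calls.

TASK

Pick up the four-compartment sorting tray by its centre post and tip it towards the pouring corner of the compartment with the three balls, so that all the balls run into the pail and the wheels, the dowel and the block stay in their compartments. Set the tray gently back down on the bench, level and released, then take the pail by its bail and hang it on the stand's hook, with the bail's middle in the bend of the hook, and leave it hanging quietly. Keep the pail upright with the balls in it, and leave the carver's other things undisturbed.

Things in the scene. Friction and masses are not known exactly. Their poses are not given: they have to be found in the camera images.
- tray: wooden sorting tray, loose, ~0.3 kg, 140 x 140 mm, any heading; origin centre of underside, x and y square to its sides. Floor 6 mm, walls and dividers 5 mm thick, up to 30 mm high. Dividers along x and y make four 60 mm compartments. Its four corners are cut off at 45 deg and open: pouring lips 50 mm wide, 74 mm from the centre. Side walls cover the middle 70 mm of each side
- tray_post (a point): gripping place on the tray's upright centre post, on its axis, 95 mm above the tray's underside, axes as the tray's; the post is 22 x 22 mm square with faces square to the tray's x and y, its top 116 mm above the underside; nothing else of the tray rises above 30 mm
- ball_lip (a point): middle of the pouring lip of the balls' compartment, on the floor's upper face at the cut corner: (52.5, 52.5, 6) mm in the tray's frame, axes as the tray's. Tipped 40 to 45 degrees straight towards this corner the compartment empties, while the others keep their pieces, since their downhill corners are closed
- ball1: turned wooden ball, 16 mm across, 10 g, origin at its centre; the three balls start in the tray's +x +y compartment, lie still while the tray is level and carried smoothly, and begin to roll at about 10 degrees
- ball2: second ball, same as ball1
- ball3: third ball, same as ball1
- wheel1: flat wooden toy wheel, 22 mm across, 9 mm thick, in the tray's -x +y compartment, to stay there; origin at its centre
- wheel2: second wheel, same size, same compartment, to stay there
- dowel: short wooden dowel, 10 mm thick, 28 mm long, lying in the tray's +x -y compartment, to stay there; origin at its centre
- block: wooden cube, 16 mm, in the tray's -x -y compartment, to stay there; origin at its centre
- pail: round galvanised steel pail, loose, ~0.22 kg, standing between the tray and the stand; origin at the centre of its underside. Open top at 70 mm, outer diameter 86 mm at the foot, 104 mm at the rim, wall 3 mm, floor 4 mm. A stiff wire bail, 9 mm thick, that does not fold, stands up in the pail's y-z plane, from the rim at y = +-52 mm to its middle 132 mm above the underside
- pail_bail (a point): top middle of the pail's bail, on the wire's centre line, 132.5 mm above the pail's underside, axes as the pail's; the bail runs along y here, gently arched: 2 mm lower at y = +-24 mm, 10 mm lower at +-42 mm. It can be pinched from above, some 25 to 30 mm beside the middle so that the middle stays free for the hook; the pail swings on it when moved fast
- pail_in (a point): point on the pail's axis, 25 mm above its inner floor; axes as the pail's
- hook_seat (a point): where the bail's wire centre rests in the hook's bend, ~175 mm above the bench; z up, x towards the stand's post; the bail must run along y (either way). Hook of 8 mm wire in the x-z plane: bend bottom 8.5 mm below this point, free end up to 24 mm above it at x = -23 mm, shank 11 mm above it from x = +24 mm to the post. Its mouth, ~30 mm wide, takes the bail from straight above
- hook_tip (a point): wire centre at the hook's upturned free end, about 196 mm above the bench. To hang the pail, its bail must come over this end from the free side (-x of hook_seat), with the end between the pail's rim and the bail, and then go down into the bend
- stand: fixed wooden stand with the hook, left or right of the pail, the tray on the other side; origin on the bench straight below hook_seat, same axes; x may turn up to 0.35 rad from the world's x. Post 32 mm square, its near face at x = +82 mm, its cap 40 mm square, top at 214 mm; foot plank 20 mm thick, x from -20 to +150 mm, 120 mm wide
- figure_c (a point): bystander: carved wooden man, 62 mm across, 147 mm high, beyond the pail on the left; point on its axis 70 mm up
- mallet_c (a point): bystander: turned carver's mallet standing on its head, 76 mm across, 190 mm high, beyond the pail on the right; point half-way up
- spoon_c (a point): bystander: carved wooden spoon lying, 165 mm long, 15 mm high, between the pail and what stands on its left; point on its handle
- knife_c (a point): bystander: carving knife lying, 180 mm long, 20 mm high, between the pail and what stands on its right; point on its handle
- oil_tin_c (a point): bystander: small round tin, 56 mm across, 85 mm high, beyond the pail on the right; point half-way up
Not all that is in view belongs to the job. What is shaped like the stand but red is not meant.

How it is judged (in metres and radians):
On the way, in this order (a step that is already met when the one before it is completed fails the run):
1. the tray is picked up clear of the bench, everything still in it (height (world z) of tray above 0.03 m and x of wheel1 in the frame of tray between -0.07 and 0 m and y of wheel1 in the frame of tray between 0 and 0.07 m and z of wheel1 in the frame of tray between 0.003 and 0.03 m and x of wheel2 in the frame of tray between -0.07 and 0 m and y of wheel2 in the frame of tray between 0 and 0.07 m and z of wheel2 in the frame of tray between 0.003 and 0.03 m and x of dowel in the frame of tray between 0 and 0.07 m and y of dowel in the frame of tray between -0.07 and 0 m and z of dowel in the frame of tray between 0.003 and 0.03 m and x of block in the frame of tray between -0.07 and 0 m and y of block in the frame of tray between -0.07 and 0 m and z of block in the frame of tray between 0.003 and 0.03 m), for 0.1 s.
2. all three balls lie in the upright pail, the other pieces are still in their compartments (distance between each of ball1, ball2, ball3 and pail_in below 0.052 m and x of wheel1 in the frame of tray between -0.07 and 0 m and y of wheel1 in the frame of tray between 0 and 0.07 m and z of wheel1 in the frame of tray between 0.003 and 0.03 m and x of wheel2 in the frame of tray between -0.07 and 0 m and y of wheel2 in the frame of tray between 0 and 0.07 m and z of wheel2 in the frame of tray between 0.003 and 0.03 m and x of dowel in the frame of tray between 0 and 0.07 m and y of dowel in the frame of tray between -0.07 and 0 m and z of dowel in the frame of tray between 0.003 and 0.03 m and x of block in the frame of tray between -0.07 and 0 m and y of block in the frame of tray between -0.07 and 0 m and z of block in the frame of tray between 0.003 and 0.03 m and angle between pail's own z axis and vertical below 0.1 rad), for 0.2 s.
3. the tray is back on the bench, level and released, the other pieces in it (height (world z) of tray below 0.006 m and angle between tray's own z axis and vertical below 0.05 rad and contact force between the fingers and tray below 0.2 N and x of wheel1 in the frame of tray between -0.07 and 0 m and y of wheel1 in the frame of tray between 0 and 0.07 m and z of wheel1 in the frame of tray between 0.003 and 0.03 m and x of wheel2 in the frame of tray between -0.07 and 0 m and y of wheel2 in the frame of tray between 0 and 0.07 m and z of wheel2 in the frame of tray between 0.003 and 0.03 m and x of dowel in the frame of tray between 0 and 0.07 m and y of dowel in the frame of tray between -0.07 and 0 m and z of dowel in the frame of tray between 0.003 and 0.03 m and x of block in the frame of tray between -0.07 and 0 m and y of block in the frame of tray between -0.07 and 0 m and z of block in the frame of tray between 0.003 and 0.03 m), for 0.2 s.
4. the pail hangs by its bail in the bend of the hook, released, the balls in it (distance between pail_bail and hook_seat below 0.022 m and z of pail_bail in the frame of hook_seat above -0.008 m and x of pail_bail in the frame of hook_seat above -0.013 m and angle between pail's own z axis and vertical below 0.3 rad and contact force between the fingers and pail below 0.2 N and distance between each of ball1, ball2, ball3 and pail_in below 0.052 m), for 0.3 s.
At the end, for the whole second after the job is handed in: pail hangs still and released in the hook's bend (bail's middle within 22 mm of the seat, at most 8 mm low, 13 mm out; tilt under 0.3 rad), the 3 balls in it; tray released, level (0.05 rad) and flat on the bench (6 mm), wheels, dowel and block each in its own compartment (all of step 3 and all of step 4 and linear speed of pail below 0.1 m/s and linear speed of tray below 0.02 m/s); the robot touches nothing.
It fails at once if the tray was dropped or slammed down (faster than 0.5 m/s within 20 mm of the bench) (linear speed of tray above 0.5 m/s and height (world z) of tray below 0.02 m).
It fails at once if the pail was tipped more than 0.6 rad (angle between pail's own z axis and vertical above 0.6 rad).
It fails at once if one of the carver's other things was moved more than 25 mm (distance of any of figure_c, mallet_c, spoon_c, knife_c, oil_tin_c from where it was at the start of the episode above 0.025 m).
It also fails if it takes over 70 s, if anything falls off the work surface, if the arm or the gripper's body presses on something with over 40 N, if the wrist force passes 120 N, or if a joint passes its speed limit or range.

## Working session

There is one attempt and no reset: what is moved stays moved. The work goes in short steps, Python scripts to look and compute and a tool call to move; the robot and the scene stay as the last step left them, time stands still between calls to the robot, and variables do not carry over. Pictures are saved under pics/ and viewed, at most 10 in all, crops included, and the job is handed in when it is done.

Besides the shell and the picture viewer there is one more tool, called after ">>>" as name(argument=value, ...), one argument or row to a line, values as JSON. carry_out: Moves the arm, as the interface text tells. Its arguments: {"type":"object","properties":{"series":{"type":"array"},"grip":{"type":"number"},"newtons":{"type":"number"}},"required":["series"]}

```bash
mkdir -p pics; python3 - <<'E'
from workcell import env
import cv2,numpy as np
s=env.get_state(); print(s['time'],s['tool_pos'],np.round(s['tool_rot'],3).tolist(),s['width'])
for n in ['scene','side','wrist']:
    c=env.capture(n); cv2.imwrite(f'pics/{n}0.png',c['pixels'])
    np.savez(f'{n}0.npz',**c)
    print(n,np.round(c['K'],1).tolist(),[np.round(c[k],3).tolist() for k in c if k in('R','t','mount')])
E
```

```text
0.0 [ 260.47592732 -594.69011237  231.48717286] [[0.916, 0.401, -0.001], [0.401, -0.916, 0.002], [-0.0, -0.003, -1.0]] 0.9987598716939343
scene [[482.3, 0.0, 318.1], [0.0, 482.3, 193.6], [0.0, 0.0, 1.0]] [[[0.488, 0.873, 0.0], [0.738, -0.413, -0.534], [-0.466, 0.261, -0.845]], [-220.261, -282.757, 1528.114]]
side [[381.8, 0.0, 315.5], [0.0, 381.8, 201.7], [0.0, 0.0, 1.0]] [[[-0.746, -0.666, 0.018], [-0.375, 0.397, -0.838], [0.55, -0.632, -0.546]], [355.311, 282.696, 929.35]]
wrist [[279.2, 0.0, 320.3], [0.0, 279.2, 200.2], [0.0, 0.0, 1.0]] [[[-0.0, -0.953, -0.303, 85.101], [1.0, -0.0, -0.0, -0.747], [-0.0, -0.303, 0.953, -152.282], [0.0, 0.0, 0.0, 1.0]]]
```

View pics/scene0.png

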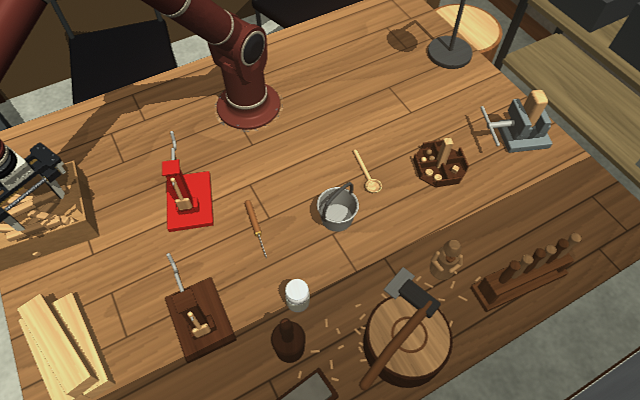

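View pics/side0.png

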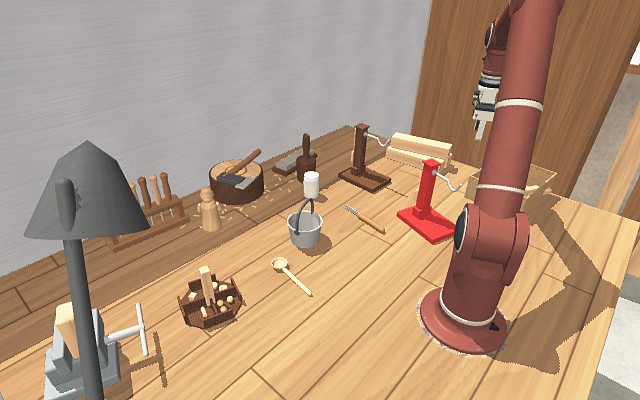

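The scene view shows the tray at (440,162), the pail at (338,205) and the brown stand at (200,320), with its hook near (175,265). It also shows the red decoy stand at (188,195), a vise at (520,130) and a tool rack at (525,270). In the side view the tray is at (210,300), the pail at (305,232), the brown stand at (363,160) with its hook at (378,143), and the red stand at (430,195).

Could be mistaken for:
- **Stand:** brown (200,320) or red (188,195). I choose brown.
- **Tray:** tray (440,162), rack (525,270) or wood box (40,210). I choose the one with the post and four compartments.
- **Pail:** pail (338,205) or white tin (297,293). I choose the one with the bail.

Next is a close crop to check these.

```bash
python3 - <<'E'
import cv2,numpy as np
S=cv2.imread('pics/scene0.png');D=cv2.imread('pics/side0.png')
def crop(I,x,y,w,h,f):
    c=cv2.resize(I[y:y+h,x:x+w],None,fx=f,fy=f,interpolation=cv2.INTER_CUBIC)
    for k in range(0,w,10):
        cv2.line(c,(k*f,0),(k*f,4 if k%50 else 10),(0,255,255),1)
    for k in range(0,h,10): cv2.line(c,(0,k*f),(4,k*f),(0,255,255),1)
    cv2.putText(c,f'{x},{y}',(8,14),0,.4,(0,255,0),1);return c
a=np.hstack([crop(S,400,125,80,60,5),crop(D,170,260,80,60,5)])
b=np.hstack([crop(S,155,245,80,120,5)[:300],crop(D,335,115,80,60,5)])
cv2.imwrite('pics/m1.png',np.vstack([a,b]))
a=np.hstack([crop(S,305,172,80,60,5),crop(D,275,190,80,60,5)])
cv2.imwrite('pics/m2.png',a)
E
```

```text
(no output)
```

View pics/m1.png

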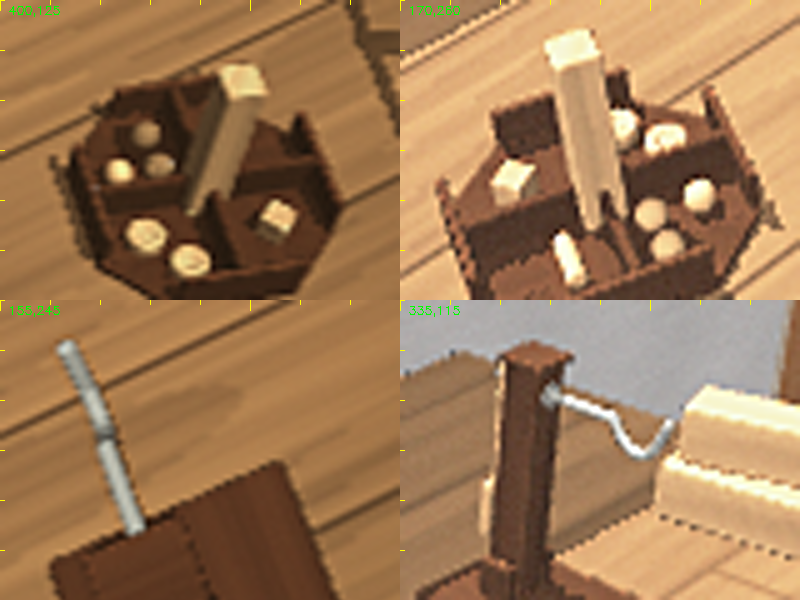

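View pics/m2.png

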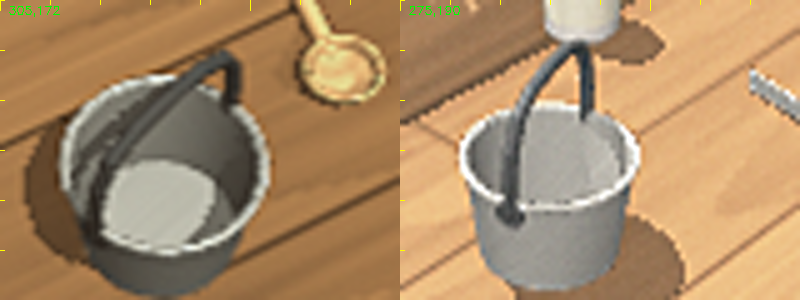

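The crop confirms the choices. The tray's balls are at scene (424–432, 152–159), wheels at (429,172) and (438,177), block at (456,168) and post top at (448.6,141). The brown stand's hook tip is at scene (168,255) and side (389,139). The pail's bail top is at scene about (344,188).

```bash
cat > h.py <<'E'
import numpy as np,cv2
def ray(c,p,pose=None):
    K=c['K']; d=np.linalg.inv(K)@np.array([p[0],p[1],1.])
    if 'mount' in c:
        P,Rt=pose; M=c['mount']; R=Rt@M[:3,:3]; o=Rt@M[:3,3]+P; d=R@d
    else:
        R=c['R'];o=-R.T@c['t'];d=R.T@d
    return o,d/np.linalg.norm(d)
def plane(c,p,z,pose=None):
    o,d=ray(c,p,pose); return o+d*(z-o[2])/d[2]
def tri(*rays):
    A=sum(np.eye(3)-np.outer(d,d) for o,d in rays); b=sum((np.eye(3)-np.outer(d,d))@o for o,d in rays)
    return np.linalg.solve(A,b)
def ld(n): return dict(np.load(n))
E
python3 - <<'E'
from h import *
np.set_printoptions(precision=1,suppress=True)
S=ld('scene0.npz');D=ld('side0.npz')
def t(n,a,b): print(n,tri(ray(S,a),ray(D,b)))
t('posttop',(448.6,141),(204,269.4)); print(plane(S,(448.6,141),116),plane(D,(204,269.4),116))
print('balls',[plane(S,p,14) for p in [(429.4,151.6),(424,159),(431.8,157.8)]],[plane(D,p,14) for p in [(220,302.4),(229.8,299),(223.4,308.6)]])
print('wheels,block',[plane(S,p,12) for p in [(429,172.2),(438,177),(455.6,167)]])
t('tip',(168,254.6),(389,139.4));t('bend',(176,272),(383,146));t('root',(181.6,291),(365,134))
t('rim',(338,204.6),(305,221.4));print('rim',plane(S,(338,204.6),70),plane(D,(305,221.4),70))
t('bailtop',(343.5,188.5),(309,199))
print('att',plane(S,(324.5,217),70),plane(S,(351,192),70),plane(D,(297,231.5),70),plane(D,(312.5,213),70))
print('spoonhead',plane(S,(373,186),8),'knife',plane(S,(251,215),10))
print('red tip',plane(S,(173,133),196))
E
```

```text
posttop [486.7 384.2 112.7]
[488.7 382.5 116. ] [482.9 385.5 116. ]
balls [array([439.2, 379.6,  14. ]), array([453.3, 349.9,  14. ]), array([460.9, 372.2,  14. ])] [array([458.1, 373.2,  14. ]), array([449.3, 350.2,  14. ]), array([436.1, 379.5,  14. ])]
wheels,block [array([497.2, 336. ,  12. ]), array([523.1, 348.4,  12. ]), array([519.8, 413.4,  12. ])]
tip [ 484.5 -388.8  195.8]
bend [ 509.9 -392.   160.4]
root [ 579.2 -388.7  190.2]
rim [489.2  36.4  65.3]
rim [492.5  35.8  70. ] [484.   40.1  70. ]
bailtop [487.5  37.7 144.6]
att [507.5 -12.9  70. ] [475.9  85.3  70. ] [467.2  91.5  70. ] [497.   -7.5  70. ]
spoonhead [456.9 173.2   8. ] knife [ 376.1 -165.5   10. ]
red tip [ 171.7 -262.2  196. ]
```

>>> carry_out(
  series=[
    [[0, 0, -50, 0, 0, 0], [0, 0, -50, 0, 0, 0], [34, -25, 0, 0, 0, 0], [34, -25, 0, 0, 0, 0], [34, -25, 0, 0, 0, 0], [34, -25, 0, 0, 0, 0], [34, -25, 0, 0, 0, 0], [34, -25, 0, 0, 0, 0], [34, -25, 0, 0, 0, 0], [34, -25, 0, 0, 0, 0]],
  ],
  grip=93,
)

```text
time: 1.4
tool_pos: [430.0, -301.7, 332.4]
tool_rot: [[0.916, 0.401, -0.0], [0.401, -0.916, 0.0], [-0.0, -0.0, -1.0]]
ft_force: [0.3, -0.2, 0.2]
width: 0.997
finger_force: 0.0
```

>>> carry_out(
  series=[
    [[23.3, -43.1, 0, 0, 0, 0], [23.3, -43.1, 0, 0, 0, 0], [23.3, -43.1, 0, 0, 0, 0], [23.3, -43.1, 0, 0, 0, 0], [23.3, -43.1, 0, 0, 0, 0], [23.3, -43.1, 0, 0, 0, 0], [23.3, -43.1, 0, 0, 0, 0], [23.3, -43.1, 0, 0, 0, 0], [0, 0, 0, 0, 0, 0], [0, 0, 0, 0, 0, 0]],
  ],
)

```text
time: 2.65
tool_pos: [461.9, 86.6, 332.4]
tool_rot: [[0.916, 0.401, -0.001], [0.401, -0.916, -0.001], [-0.001, 0.001, -1.0]]
ft_force: [-0.3, -0.3, -0.8]
width: 1.002
finger_force: 0.0
```

```bash
python3 - <<'E'
from workcell import env
import cv2,numpy as np
s=env.get_state(); c=env.capture('wrist'); cv2.imwrite('pics/w1.png',c['pixels'])
np.savez('w1.npz',P=s['tool_pos'],T=s['tool_rot'],**c)
E
```

>>> carry_out(
  series=[
    [[23.5, -43.7, 0, 0, 0, 0], [23.5, -43.7, 0, 0, 0, 0], [23.5, -43.7, 0, 0, 0, 0], [23.5, -43.7, 0, 0, 0, 0], [23.5, -43.7, 0, 0, 0, 0], [23.5, -43.7, 0, 0, 0, 0], [0, 0, 20, 0, 0, -0.18], [0, 0, 20, 0, 0, -0.18], [0, 0, 20, 0, 0, -0.18], [0, 0, 0, 0, 0, -0.18]],
  ],
)

```text
time: 3.95
tool_pos: [486.9, 381.1, 270.3]
tool_rot: [[0.422, 0.907, -0.003], [0.907, -0.422, -0.005], [-0.005, -0.0, -1.0]]
ft_force: [0.7, -0.5, 0.2]
width: 1.004
finger_force: 0.0
```

```bash
python3 - <<'E'
from workcell import env
import cv2,numpy as np
s=env.get_state(); c=env.capture('wrist'); cv2.imwrite('pics/w2.png',c['pixels'])
np.savez('w2.npz',P=s['tool_pos'],T=s['tool_rot'],**c)
print(s['tool_pos'],s['tool_rot'],s['q'],np.abs(s['qvel']).max())
a=cv2.imread('pics/w1.png');b=c['pixels']
cv2.imwrite('pics/m3.png',cv2.resize(np.vstack([a[:, :],b[:, :]]),None,fx=.75,fy=.75))
E
```

```text
[486.9287317  381.06473014 270.31378232] [[ 4.22021859e-01  9.06581943e-01 -2.59437039e-03]
 [ 9.06570448e-01 -4.22029627e-01 -4.58444292e-03]
 [-5.25107434e-03 -4.17244401e-04 -9.99986126e-01]] [-22.30905494  33.37418324 -30.7876187   83.14733058  17.66794413
  68.61206553 -80.43812795] 71.06194247291597
```

View pics/m3.png

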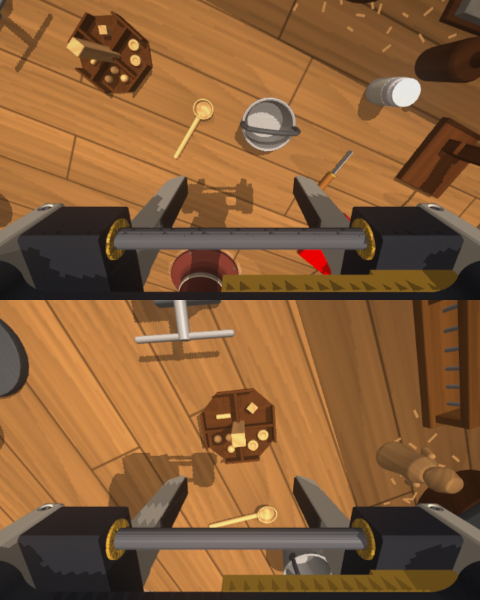

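```bash
python3 - <<'E'
import cv2,numpy as np
from h import *
a=cv2.imread('pics/w1.png');
from workcell import env
s=env.get_state(); c=env.capture('wrist'); b=c['pixels']
np.savez('w3.npz',P=s['tool_pos'],T=s['tool_rot'],**c); cv2.imwrite('pics/w3.png',b)
def crop(I,x,y,w,h,f):
    c=cv2.resize(I[y:y+h,x:x+w],None,fx=f,fy=f,interpolation=cv2.INTER_CUBIC)
    for k in range(0,w,10): cv2.line(c,(k*f,0),(k*f,6 if k%50 else 14),(0,255,255),1)
    for k in range(0,h,10): cv2.line(c,(0,k*f),(6 if k%50 else 14,k*f),(0,255,255),1)
    return c
cv2.imwrite('pics/m4.png',np.hstack([crop(b,260,110,120,130,4)[:480],crop(a,315,115,80,120,4)]))
print(s['tool_pos'],np.abs(s['qvel']).max())
E
```

```text
[487.30613588 381.50151914 271.15334202] 14.575054356487872
```

View pics/m4.png

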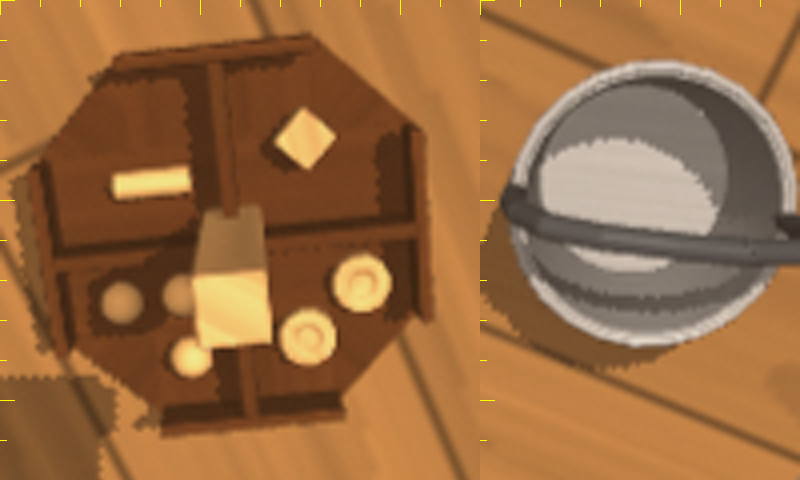

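```bash
python3 - <<'E'
from h import *
np.set_printoptions(precision=1,suppress=True)
w=ld('w3.npz');po=(w['P'],w['T'])
f=lambda p,z:plane(w,(260+p[0]/4,110+p[1]/4),z,po)
c=[f(p,116) for p in[(193,278),(268,268),(271,342),(198,348)]]
print('post',np.mean(c,0),np.linalg.norm(c[0]-c[1]))
def ang(a,b): d=b-a; return np.degrees(np.arctan2(d[1],d[0]))
print('post edges',ang(c[0],c[1]),ang(c[3],c[2]),ang(c[0],c[3]),ang(c[1],c[2]))
W=[f(p,30) for p in [(115,62),(312,37),(165,430),(345,410),(40,170),(65,350),(415,130),(430,318)]]
print('walls',[ang(W[i],W[i+1]) for i in(0,2,4,6)],np.mean(W,0))
d=[f(p,30) for p in[(55,250),(418,228),(215,60),(250,418)]]
print('div',ang(d[0],d[1]),ang(d[2],d[3]),np.mean(d[:2],0),np.mean(d[2:],0))
print('balls',[f(p,14) for p in[(122,302),(180,294),(192,357)]],'block',f((304,138),20))
w=ld('w1.npz');po1=(w['P'],w['T'])
g=lambda p,z:plane(w,(315+(p[0]-480)/4,115+p[1]/4),z,po1)
print('rim',g((652,203),70)); a,b=g((515,200),70),g((797,222),70);print('att',a,b,ang(a,b))
S=ld('scene0.npz');D=ld('side0.npz')
m=tri(ray(S,(343.5,188.5)),ray(D,(309,199)));print('bail',m)
for n,p,z in[('figure',(449,265),20),('tin',(297,305),20),('mallet',(288,350),20),('spoonhead',(373,187),8),('spoonend',(355,152),8),('knife0',(247,203),10),('knife1',(265,253),5)]: print(n,plane(S,p,z))
E
```

```text
post [485.8 385.1 116. ] 21.335597304549825
post edges -16.995699269071043 -19.859179986959642 -111.54277250821463 -112.08237057254156
walls [np.float64(-17.804864469573943), np.float64(-17.995383200965783), np.float64(-109.95005458337077), np.float64(-107.44209159621667)] [486.6 385.5  30. ]
div -21.25239418736517 -109.40431665177603 [487.4 387.3  30. ] [485.2 384.8  30. ]
balls [array([436.7, 380.5,  14. ]), array([458. , 374.1,  14. ]), array([451.3, 349.7,  14. ])] block [523.9 408.4  20. ]
rim [490.9  38.1  70. ]
att [471.4  85.7  70. ] [506.3 -15.1  70. ] -70.90874231871531
bail [487.5  37.7 144.6]
figure [756.3 206.1  20. ]
tin [ 661.5 -175.8   20. ]
mallet [ 745.2 -243.3   20. ]
spoonhead [459.8 171.4   8. ]
spoonend [330.5 191.7   8. ]
knife0 [ 336.3 -159.    10. ]
knife1 [ 493.6 -181.1    5. ]
```

Tray: centre about (486,385), heading about 161.5°. The crop shows the post top at crop (232,309), the balls at (122,302), (180,294) and (192,357), and the bail running across the pail at about 109°.

>>> carry_out(
  series=[
    [[0, 0, 0, 0, 0, -0.115], [3.1, -2.4, 21, 0, 0, 0], [0, 0, 20, 0, 0, 0], [0, 0, 20, 0, 0, 0], [0, 0, 20, 0, 0, 0], [0, 0, 20, 0, 0, 0], [0, 0, 20, 0, 0, 0], [0, 0, 20, 0, 0, 0], [0, 0, 20, 0, 0, 0], [0, 0, 20, 0, 0, 0]],
  ],
)

```text
time: 5.3
tool_pos: [486.2, 386.8, 91.4]
tool_rot: [[0.323, 0.946, 0.002], [0.946, -0.323, -0.001], [0.0, 0.002, -1.0]]
ft_force: [-0.3, -0.2, 0.1]
width: 0.999
finger_force: 0.0
```

>>> carry_out(
  series=[
    [[0, 0, 0, 0, 0, 0], [0, 0, 0, 0, 0, 0], [0, 0, 0, 0, 0, 0], [0, 0, 0, 0, 0, 0], [0, 0, 0, 0, 0, 0], [0, 0, 0, 0, 0, 0], [0, 0, 0, 0, 0, 0], [0, 0, 0, 0, 0, 0], [0, 0, 0, 0, 0, 0], [0, 0, 0, 0, 0, 0]],
  ],
  grip=10,
  newtons=50,
)

```text
time: 6.55
tool_pos: [485.3, 388.0, 91.8]
tool_rot: [[0.318, 0.948, 0.001], [0.948, -0.318, 0.0], [0.001, 0.001, -1.0]]
ft_force: [1.9, -0.0, -0.2]
width: 0.232
finger_force: 50.0
```

>>> carry_out(
  series=[
    [[0, 0, -3, 0, 0, 0], [0, 0, -6, 0, 0, 0], [0, 0, -10, 0, 0, 0], [0, 0, -13, 0, 0, 0], [0, 0, -14, 0, 0, 0], [0, 0, -14, 0, 0, 0], [0, 0, -12, 0, 0, 0], [0, 0, -9, 0, 0, 0], [0, 0, -5, 0, 0, 0], [0, 0, -3, 0, 0, 0]],
  ],
)

```text
time: 7.8
tool_pos: [484.6, 387.9, 180.8]
tool_rot: [[0.317, 0.948, -0.0], [0.948, -0.317, -0.0], [-0.0, -0.0, -1.0]]
ft_force: [0.9, 0.5, -3.7]
width: 0.229
finger_force: 50.0
```

```bash
python3 - <<'E'
from workcell import env
import numpy as np
s=env.get_state();T=s['tool_rot'];P=s['tool_pos'];print(P,s['width'],s['ft_force'])
print(T.T@(np.array([600,200,P[2]])-P), T.T@(np.array([581.5,83.6,P[2]])-np.array([600,200,P[2]])))
E
```

```text
[484.63662147 387.87901902 180.76389599] 0.2290360956656641 [ 0.88203857  0.46124531 -3.66004509]
[-1.41551909e+02  1.69027488e+02  1.42959538e-02] [-1.16253528e+02  1.93991290e+01  3.29013992e-02]
```

>>> carry_out(
  series=[
    [[-2.8, 3.4, 0, 0, 0, 0], [-8.5, 10.1, 0, 0, 0, 0], [-14.2, 16.9, 0, 0, 0, 0], [-19.8, 23.7, 0, 0, 0, 0], [-25.5, 30.4, 0, 0, 0, 0], [-25.5, 30.4, 0, 0, 0, 0], [-19.8, 23.7, 0, 0, 0, 0], [-14.2, 16.9, 0, 0, 0, 0], [-8.5, 10.1, 0, 0, 0, 0], [-2.8, 3.4, 0, 0, 0, 0]],
  ],
)

```text
time: 9.05
tool_pos: [600.2, 199.6, 180.6]
tool_rot: [[0.318, 0.948, -0.0], [0.948, -0.318, 0.0], [0.0, -0.0, -1.0]]
ft_force: [-0.0, 0.1, -4.4]
width: 0.236
finger_force: 50.0
```

>>> carry_out(
  series=[
    [[-2.3, 0.4, 0, 0, 0, 0], [-7, 1.2, 0, 0, 0, 0], [-11.6, 1.9, 0, 0, 0, 0], [-16.3, 2.7, 0, 0, 0, 0], [-20.9, 3.5, 0, 0, 0, 0], [-20.9, 3.5, 0, 0, 0, 0], [-16.3, 2.7, 0, 0, 0, 0], [-11.6, 1.9, 0, 0, 0, 0], [-7, 1.2, 0, 0, 0, 0], [-2.3, 0.4, 0, 0, 0, 0]],
  ],
)

```text
time: 10.3
tool_pos: [581.6, 83.7, 180.7]
tool_rot: [[0.317, 0.948, 0.0], [0.948, -0.317, 0.0], [0.0, 0.0, -1.0]]
ft_force: [0.1, 0.5, -3.9]
width: 0.235
finger_force: 50.0
```

>>> carry_out(
  series=[
    [[0, 0, 0, 0, 0, 0], [0, 0, 0, 0, 0, 0], [0, 0, 0, 0, 0, 0], [0, 0, 0, 0, 0, 0], [0, 0, 0, 0, 0, 0], [0, 0, 0, 0, 0, 0], [0, 0, 0, 0, 0, 0], [0, 0, 0, 0, 0, 0], [0, 0, 0, 0, 0, 0], [0, 0, 0, 0, 0, 0]],
  ],
)

```text
time: 11.55
tool_pos: [581.6, 83.8, 180.7]
tool_rot: [[0.317, 0.948, 0.0], [0.948, -0.317, 0.0], [0.0, -0.0, -1.0]]
ft_force: [-0.5, -0.5, -4.5]
width: 0.233
finger_force: 50.0
```

```bash
python3 - <<'E'
from workcell import env
import numpy as np,cv2
s=env.get_state();print(s['tool_pos'],s['tool_rot'],np.round(s['q'],1),s['width'])
a=env.capture('scene');b=env.capture('side')
np.savez('s5.npz',**a);np.savez('d5.npz',**b)
A=cv2.resize(a['pixels'][110:260,290:490],None,fx=2,fy=2);B=cv2.resize(b['pixels'][140:290,215:415],None,fx=2,fy=2)
cv2.imwrite('pics/m5.png',np.hstack([A,B]))
E
```

```text
[581.59012002  83.75482472 180.68028292] [[ 3.17351611e-01  9.48307943e-01  2.40128583e-06]
 [ 9.48307939e-01 -3.17351610e-01  9.14074014e-05]
 [ 8.74444167e-05 -2.67311276e-05 -9.99999996e-01]] [  9.3  35.9 -32.1  95.5  22.4  55.1 -49.4] 0.23302123724388793
```

View pics/m5.png

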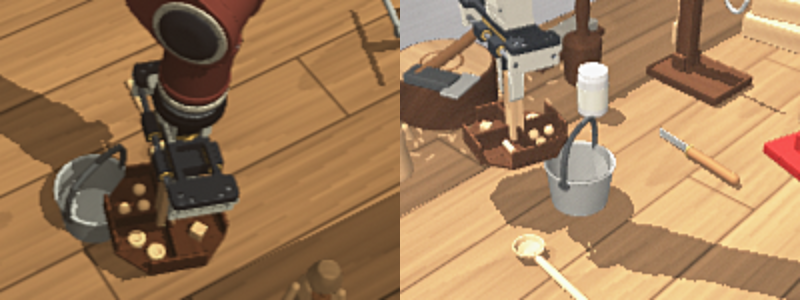

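The tray is level with its three balls still in place (scene crop around (125–140, 188–210)), and the lip sits over the pail's near half with the bail clear. Now I tip it slowly about the lip.

>>> carry_out(
  series=[
    [[-1.53, -1.53, -1.83, -0.0177, 0.0177, 0], [-1.53, -1.53, -1.83, -0.0177, 0.0177, 0], [-1.53, -1.53, -1.83, -0.0177, 0.0177, 0], [-1.53, -1.53, -1.83, -0.0177, 0.0177, 0], [-1.53, -1.53, -1.83, -0.0177, 0.0177, 0], [-1.53, -1.53, -1.83, -0.0177, 0.0177, 0], [-1.53, -1.53, -1.83, -0.0177, 0.0177, 0], [-1.53, -1.53, -1.83, -0.0177, 0.0177, 0], [-1.53, -1.53, -1.83, -0.0177, 0.0177, 0], [-1.53, -1.53, -1.83, -0.0177, 0.0177, 0]],
  ],
)

```text
time: 12.9
tool_pos: [560.3, 73.1, 196.5]
tool_rot: [[0.297, 0.928, 0.223], [0.938, -0.327, 0.111], [0.176, 0.176, -0.969]]
ft_force: [-1.1, 0.1, -3.6]
width: 0.234
finger_force: 50.0
```

>>> carry_out(
  series=[
    [[-1.53, -1.53, -1.83, -0.0177, 0.0177, 0], [-1.53, -1.53, -1.83, -0.0177, 0.0177, 0], [-1.53, -1.53, -1.83, -0.0177, 0.0177, 0], [-1.53, -1.53, -1.83, -0.0177, 0.0177, 0], [-1.53, -1.53, -1.83, -0.0177, 0.0177, 0], [-1.53, -1.53, -1.83, -0.0177, 0.0177, 0], [-1.53, -1.53, -1.83, -0.0177, 0.0177, 0], [-1.53, -1.53, -1.83, -0.0177, 0.0177, 0], [-1.53, -1.53, -1.83, -0.0177, 0.0177, 0], [-1.53, -1.53, -1.83, -0.0177, 0.0177, 0]],
  ],
)

```text
time: 14.15
tool_pos: [536.0, 61.1, 205.8]
tool_rot: [[0.24, 0.871, 0.43], [0.91, -0.356, 0.214], [0.339, 0.34, -0.877]]
ft_force: [0.0, 0.7, -3.2]
width: 0.236
finger_force: 50.0
```

```bash
python3 - <<'E'
from workcell import env
import numpy as np,cv2
s=env.get_state();P=s['tool_pos'];T=s['tool_rot'];print(P+T@[-52.5,-52.5,85.8],np.degrees(np.arccos(-T[2,2])),np.round(s['q'],1),s['width'],s['ft_force'])
a=env.capture('scene');b=env.capture('side')
A=cv2.resize(a['pixels'][110:260,290:490],None,fx=2,fy=2);B=cv2.resize(b['pixels'][140:290,215:415],None,fx=2,fy=2)
cv2.imwrite('pics/m6.png',np.hstack([A,B]))
E
```

```text
[514.55789727  50.38930245  94.85426223] 28.682401046669206 [ 25.   23.2 -37.2 123.5  23.   11.1 -46.6] 0.236312411865862 [ 0.033723    0.71861122 -3.17090755]
```

View pics/m6.png

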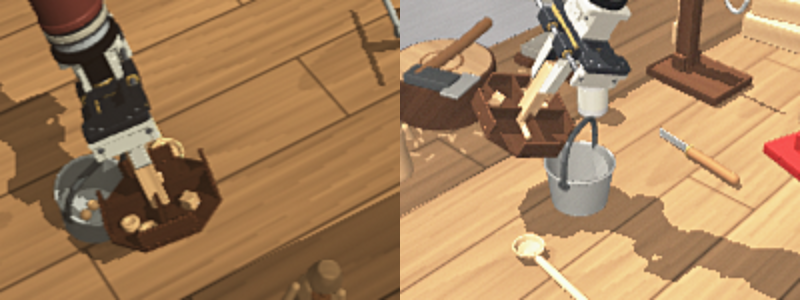

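>>> carry_out(
  series=[
    [[-1.53, -1.53, -1.83, -0.0177, 0.0177, 0], [-1.53, -1.53, -1.83, -0.0177, 0.0177, 0], [-1.53, -1.53, -1.83, -0.0177, 0.0177, 0], [0, 0, 0, 0, 0, 0], [0, 0, 0, 0, 0, 0], [0, 0, 0, 0, 0, 0], [0, 0, 0, 0, 0, 0], [0, 0, 0, 0, 0, 0], [0, 0, 0, 0, 0, 0], [0, 0, 0, 0, 0, 0]],
  ],
)

```text
time: 15.5
tool_pos: [529.2, 57.7, 207.3]
tool_rot: [[0.215, 0.846, 0.487], [0.897, -0.368, 0.243], [0.385, 0.385, -0.839]]
ft_force: [0.3, -0.2, -4.5]
width: 0.233
finger_force: 50.0
```

```bash
python3 - <<'E'
from workcell import env
import numpy as np,cv2
s=env.get_state();P=s['tool_pos'];T=s['tool_rot'];print(P+T@[-52.5,-52.5,85.8],np.degrees(np.arccos(-T[2,2])),np.round(s['q'],1),s['width'],s['ft_force'])
w=env.capture('wrist');a=env.capture('scene');b=env.capture('side')
A=cv2.resize(a['pixels'][178:238,305:385],None,fx=5,fy=5,interpolation=2)
B=cv2.resize(b['pixels'][170:230,245:325],None,fx=5,fy=5,interpolation=2)
C=cv2.resize(w['pixels'],None,fx=.46875,fy=.46875)
D=np.zeros((300,800,3),np.uint8);D[:188,:300]=C[:188]
D[:, 320:760]=cv2.resize(w['pixels'][60:210,220:440],None,fx=2,fy=2,interpolation=2)
cv2.imwrite('pics/m7.png',np.vstack([np.hstack([A,B]),D]))
E
```

```text
[515.26221572  50.7161061   94.87261005] 32.98570116381026 [ 27.   22.4 -37.1 127.5  23.8   3.5 -46.1] 0.2331683120181576 [ 0.32320842 -0.21119079 -4.46132229]
```

View pics/m7.png

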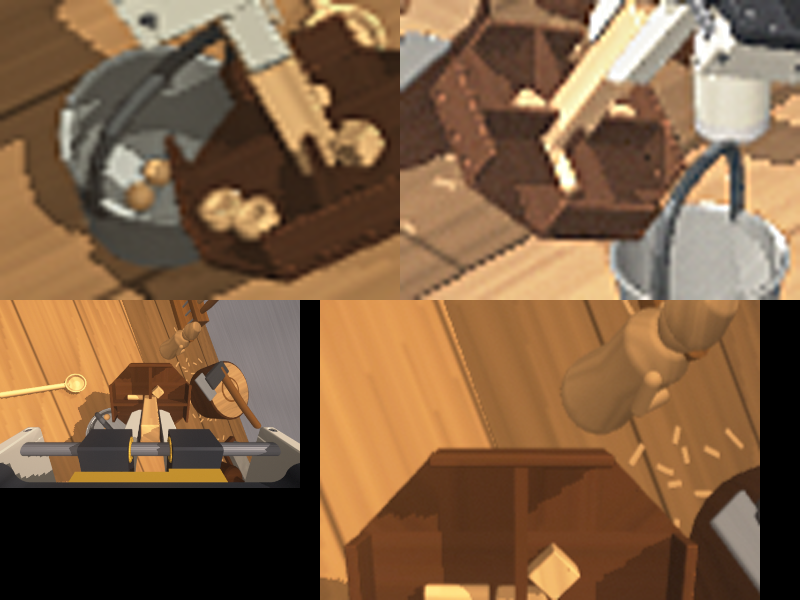

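Two balls show in the pail (crop (157,172) and (142,195)), the balls' compartment looks empty, and the wheels, dowel and block are in their own compartments. I tip it back level and count.

>>> carry_out(
  series=[
    [[3.4, 3.4, 4.41, 0.0407, -0.0407, 0], [3.4, 3.4, 4.41, 0.0407, -0.0407, 0], [3.4, 3.4, 4.41, 0.0407, -0.0407, 0], [3.4, 3.4, 4.41, 0.0407, -0.0407, 0], [3.4, 3.4, 4.41, 0.0407, -0.0407, 0], [3.4, 3.4, 4.41, 0.0407, -0.0407, 0], [3.4, 3.4, 4.41, 0.0407, -0.0407, 0], [3.4, 3.4, 4.41, 0.0407, -0.0407, 0], [3.4, 3.4, 4.41, 0.0407, -0.0407, 0], [3.4, 3.4, 4.41, 0.0407, -0.0407, 0]],
  ],
)

```text
time: 16.9
tool_pos: [582.8, 84.3, 180.6]
tool_rot: [[0.318, 0.948, 0.001], [0.948, -0.318, 0.001], [0.001, 0.001, -1.0]]
ft_force: [0.2, 0.6, -4.0]
width: 0.234
finger_force: 50.0
```

>>> carry_out(
  series=[
    [[2.3, -0.4, 0, 0, 0, 0], [7, -1.2, 0, 0, 0, 0], [11.6, -1.9, 0, 0, 0, 0], [16.3, -2.7, 0, 0, 0, 0], [20.9, -3.5, 0, 0, 0, 0], [20.9, -3.5, 0, 0, 0, 0], [16.3, -2.7, 0, 0, 0, 0], [11.6, -1.9, 0, 0, 0, 0], [7, -1.2, 0, 0, 0, 0], [2.3, -0.4, 0, 0, 0, 0]],
  ],
)

```text
time: 18.15
tool_pos: [600.2, 200.2, 180.6]
tool_rot: [[0.317, 0.948, -0.0], [0.948, -0.317, -0.0], [-0.0, 0.0, -1.0]]
ft_force: [0.0, -0.4, -3.7]
width: 0.237
finger_force: 50.0
```

```bash
python3 - <<'E'
from workcell import env
import numpy as np,cv2
from h import *
np.set_printoptions(precision=2,suppress=True)
s=env.get_state();P=s['tool_pos'];T=s['tool_rot'];print(P,T,np.round(s['q'],1))
a=env.capture('scene');w=env.capture('wrist');d=env.capture('side')
np.savez('w8.npz',P=P,T=T,**w);np.savez('s8.npz',**a)
for n,c,x,y,ww,h in[('scene',a,310,175,60,60),('wrist',w,0,0,640,300),('side',d,270,190,70,60)]:
    I=c['pixels'][y:y+h,x:x+ww];H=cv2.cvtColor(I,cv2.COLOR_BGR2HSV)
    m=((H[...,0]>8)&(H[...,0]<26)&(H[...,1]>60)&(H[...,2]>110)).astype(np.uint8)
    if n!='wrist':
        k,l,st,ce=cv2.connectedComponentsWithStats(m)
        print(n,[(st[i,4],np.round(ce[i]+[x,y],1).tolist()) for i in range(1,k) if st[i,4]<400])
A=cv2.resize(a['pixels'][172:232,300:380],None,fx=5,fy=5,interpolation=2)
B=cv2.resize(a['pixels'][140:230,345:465],None,fx=400/120,fy=300/90,interpolation=2)
cv2.imwrite('pics/m8.png',np.vstack([np.hstack([A,B]),cv2.resize(w['pixels'][0:240],(800,300))]))
E
```

```text
[600.19 200.22 180.63] [[ 0.32  0.95 -0.  ]
 [ 0.95 -0.32 -0.  ]
 [-0.    0.   -1.  ]] [ -2.6  39.6 -31.3  87.8  22.7  59.1 -58.4]
scene [(np.int32(57), [367.6, 182.7]), (np.int32(1), [363.0, 177.0]), (np.int32(1), [361.0, 179.0]), (np.int32(14), [347.9, 187.8]), (np.int32(1), [317.0, 199.0]), (np.int32(2), [316.0, 204.5]), (np.int32(22), [347.4, 211.0]), (np.int32(45), [334.1, 214.5]), (np.int32(1), [321.0, 222.0])]
side [(np.int32(54), [307.2, 206.3])]
```

View pics/m8.png

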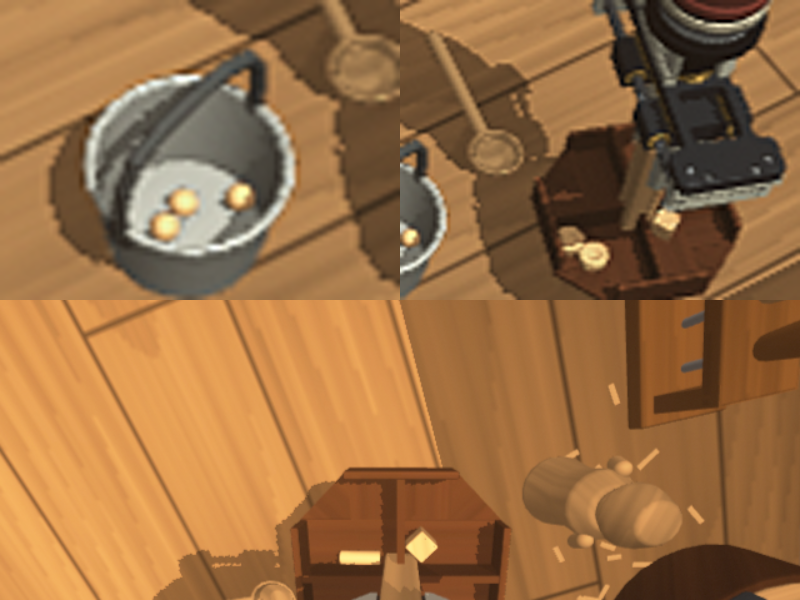

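All three balls are in the pail (crop (185,202), (240,195), (165,227)). The other pieces are in the tray. I carry it back.

>>> carry_out(
  series=[
    [[2.8, -3.4, 0, 0, 0, 0], [8.5, -10.1, 0, 0, 0, 0], [14.2, -16.9, 0, 0, 0, 0], [19.8, -23.7, 0, 0, 0, 0], [25.5, -30.4, 0, 0, 0, 0], [25.5, -30.4, 0, 0, 0, 0], [19.8, -23.7, 0, 0, 0, 0], [14.2, -16.9, 0, 0, 0, 0], [8.5, -10.1, 0, 0, 0, 0], [2.8, -3.4, 0, 0, 0, 0]],
  ],
)

```text
time: 19.55
tool_pos: [484.5, 388.5, 180.7]
tool_rot: [[0.317, 0.948, 0.0], [0.948, -0.317, -0.0], [-0.0, 0.0, -1.0]]
ft_force: [-0.5, -0.9, -3.8]
width: 0.232
finger_force: 50.0
```

>>> carry_out(
  series=[
    [[0, 0, 4, 0, 0, 0], [0, 0, 9, 0, 0, 0], [0, 0, 13, 0, 0, 0], [0, 0, 14, 0, 0, 0], [0, 0, 14, 0, 0, 0], [0, 0, 12, 0, 0, 0], [0, 0, 9, 0, 0, 0], [0, 0, 6, 0, 0, 0], [0, 0, 4, 0, 0, 0], [0, 0, 2, 0, 0, 0]],
  ],
)

```text
time: 20.8
tool_pos: [485.0, 388.2, 93.8]
tool_rot: [[0.317, 0.948, 0.0], [0.948, -0.317, 0.0], [0.001, 0.0, -1.0]]
ft_force: [-0.1, -0.4, -3.9]
width: 0.239
finger_force: 50.0
```

>>> carry_out(
  series=[
    [[0, 0, 0.5, 0, 0, 0], [0, 0, 0.5, 0, 0, 0], [0, 0, 0.5, 0, 0, 0], [0, 0, 0.5, 0, 0, 0], [0, 0, 0, 0, 0, 0], [0, 0, 0, 0, 0, 0], [0, 0, 0, 0, 0, 0], [0, 0, 0, 0, 0, 0], [0, 0, 0, 0, 0, 0], [0, 0, 0, 0, 0, 0]],
  ],
)

```text
time: 22.05
tool_pos: [484.8, 388.1, 91.8]
tool_rot: [[0.317, 0.948, 0.0], [0.948, -0.317, 0.0], [0.0, 0.0, -1.0]]
ft_force: [0.2, 0.8, -4.5]
width: 0.233
finger_force: 50.0
```

>>> carry_out(
  series=[
    [[0, 0, 0.4, 0, 0, 0], [0, 0, 0.4, 0, 0, 0], [0, 0, 0.4, 0, 0, 0], [0, 0, 0.4, 0, 0, 0], [0, 0, 0, 0, 0, 0], [0, 0, 0, 0, 0, 0], [0, 0, 0, 0, 0, 0], [0, 0, 0, 0, 0, 0], [0, 0, 0, 0, 0, 0], [0, 0, 0, 0, 0, 0]],
  ],
)

```text
time: 23.3
tool_pos: [484.9, 388.1, 91.8]
tool_rot: [[0.318, 0.948, 0.001], [0.948, -0.318, 0.0], [0.0, 0.001, -1.0]]
ft_force: [-1.5, -3.4, 7.6]
width: 0.236
finger_force: 50.0
```

Contact: the tray is on the bench. I release it and rise.

>>> carry_out(
  series=[
    [[0, 0, -1, 0, 0, 0], [0, 0, 0, 0, 0, 0], [0, 0, 0, 0, 0, 0], [0, 0, 0, 0, 0, 0], [0, 0, 0, 0, 0, 0], [0, 0, 0, 0, 0, 0], [0, 0, 0, 0, 0, 0], [0, 0, 0, 0, 0, 0], [0, 0, 0, 0, 0, 0], [0, 0, 0, 0, 0, 0]],
  ],
  grip=93,
)

```text
time: 24.55
tool_pos: [484.8, 388.1, 91.2]
tool_rot: [[0.317, 0.948, 0.0], [0.948, -0.317, 0.0], [0.0, 0.0, -1.0]]
ft_force: [-0.7, -0.2, 0.1]
width: 0.999
finger_force: 0.0
```

>>> carry_out(
  series=[
    [[0, 0, -10, 0, 0, 0], [0, 0, -20, 0, 0, 0], [0, 0, -25, 0, 0, 0], [0, 0, -25, 0, 0, 0], [0, 0, -25, 0, 0, 0], [0, 0, -25, 0, 0, 0], [0, 0, -25, 0, 0, 0], [0, 0, -20, 0, 0, 0], [0, 0, 0, 0, 0, 0], [0, 0, 0, 0, 0, 0]],
  ],
)

```text
time: 25.8
tool_pos: [484.5, 387.6, 265.6]
tool_rot: [[0.317, 0.948, -0.001], [0.948, -0.317, -0.001], [-0.001, -0.0, -1.0]]
ft_force: [-0.5, -0.3, -0.6]
width: 1.001
finger_force: 0.0
```

```bash
python3 - <<'E'
from workcell import env
import numpy as np
np.set_printoptions(precision=2,suppress=True)
s=env.get_state();P=s['tool_pos'];T=s['tool_rot'];print(P,T[:,0],s['q'],np.degrees(np.arctan2(T[1,0],T[0,0])))
print(T.T@(np.array([490,120,P[2]])-P))
E
```

```text
[484.51 387.59 265.56] [ 0.32  0.95 -0.  ] [-21.86  34.05 -32.72  83.36  19.03  68.21 -75.69] 71.50163614221734
[-252.02   90.11    0.24]
```

>>> carry_out(
  series=[
    [[-30, 10, 0, 0, 0, 0], [-50, 16, 0, 0, 0, 0], [-50, 16, 0, 0, 0, 0], [-50, 16, 0, 0, 0, 0], [-50, 16, 0, 0, 0, 0], [-50, 16, 0, 0, 0, 0], [-29.8, 9.9, 0, 0, 0, -0.15], [0, 0, 0, 0, 0, -0.18], [0, 0, 0, 0, 0, -0.18], [0, 0, 0, 0, 0, -0.14]],
  ],
  newtons=60,
)

```text
time: 27.05
tool_pos: [480.5, 62.1, 265.1]
tool_rot: [[-0.326, 0.946, -0.002], [0.946, 0.326, -0.0], [0.001, -0.002, -1.0]]
ft_force: [-0.3, 0.5, -0.5]
width: 0.998
finger_force: 0.0
```

>>> carry_out(
  series=[
    [[0, 0, 0, 0, 0, 0], [0, 0, 0, 0, 0, 0], [0, 0, 0, 0, 0, 0], [0, 0, 0, 0, 0, 0], [0, 0, 0, 0, 0, 0], [0, 0, 0, 0, 0, 0], [0, 0, 0, 0, 0, 0], [0, 0, 0, 0, 0, 0], [0, 0, 0, 0, 0, 0], [0, 0, 0, 0, 0, 0]],
  ],
)

```text
time: 28.3
tool_pos: [481.2, 62.6, 266.1]
tool_rot: [[-0.321, 0.947, 0.0], [0.947, 0.321, 0.0], [0.0, 0.0, -1.0]]
ft_force: [-0.2, -0.2, -0.2]
width: 1.002
finger_force: 0.0
```

```bash
python3 - <<'E'
from workcell import env
from h import *
np.set_printoptions(precision=1,suppress=True)
s=env.get_state();P=s['tool_pos'];T=s['tool_rot'];print(P,np.degrees(np.arctan2(T[1,0],T[0,0])),s['q'])
w=env.capture('wrist');np.savez('w9.npz',P=P,T=T,**w)
M=w['mount']
def proj(X):
    x=M[:3,:3].T@(T.T@(np.array(X)-P)-M[:3,3]);x=w['K']@x;return x[:2]/x[2]
b=np.array([-.326,.946,0]);C=np.array([490,38,0])
for t,z in[(-52,70),(-42,122),(-24,130),(0,132),(24,130),(42,122),(52,70)]: print(t,proj(C+t*b+[0,0,z]))
g=cv2.cvtColor(w['pixels'],cv2.COLOR_BGR2GRAY);H=cv2.cvtColor(w['pixels'],cv2.COLOR_BGR2HSV)
for v in range(80,230,8):
    r=g[v,240:400];sat=H[v,240:400,1]
    print(v,''.join('#' if a<75 and q<90 else ('o' if a>150 and q<60 else ('w' if q>90 else '.')) for a,q in zip(r[::2],sat[::2])))
E
```

```text
[481.2  62.6 266.1] 108.73779980668895 [ 20.9  23.3 -43.7 104.3  18.5  59.7 -11.2]
-52 [320.7 237.2]
-42 [320.7 248.4]
-24 [320.6 237.3]
0 [320.5 218.2]
24 [320.4 196.7]
42 [320.3 178.7]
52 [320.3 161.4]
80 wwwwwwwwwwwwwwwwwwwwwwwwwwwwwwwwwwwwwwwwwwwwwwwwwwwwwwwwwwwwwwwwwwwwwwwwwwwwwwww
88 wwwwwwwwwwwwwwwwwwwwwwwwwwwwwwwwwwwwwwwwwwwwwwwwwwwwwwwwwwwwwwwwwwwwwwwwwwwwwwww
96 wwwwwwwwwwwwwwwwwwwwwwwwwwwwwwwwwwwwwwwwwwwwwwwwwwwwwwwwwwwwwwwwwwwwwwwwwwwwwwww
104 wwwwwwwwwwwwwwwwwwwwwwwwwwwwwwwwwwwwwwwwwwwwwwwwwwwwwwwwwwwwwwwwwwwwwwwwwwwwwwww
112 wwwwwwwwwwwwwwwwwwwwwwwwwwwwwwwwwwwwwwwwwwwwwwwwwwwwwwwwwwwwwwwwwwwwwwwwwwwwwwww
120 wwwwwwwwwwwwwwwwwwwwwwwwwwwwwwwwwwwwwwwwwwwwwwwwwwwwwwwwwwwwwwwwwwwwwwwwwwwwwwww
128 wwwwwwwwwwwwwwwwwwwwwwwwwwwwwwwwwwwwwwwwwwwwwwwwwwwwwwwwwwwwwwwwwwwwwwwwwwwwwwww
136 wwwwwwwwwwwwwwwwwwwwwwwwwwwwwwwwwwwwwwwwwwwwwwwwwwwwwwwwwwwwwwwwwwwwwwwwwwwwwwww
144 wwwwwwwwwwwwwwwwwwwwwwwwwwwwwwwwwwwwwwwwwwwwwwwwwwwwwwwwwwwwwwwwwwwwwwwwwwwwwwww
152 wwwwwwwwwwwwwwwwwwwwwwwwwwwwwwwwwwwwwwwwwwwwwwwwwwwwwwwwwwwwwwwwwwwwwwwwwwwwwwww
160 wwwwwwwwwwwwwwwwwwwwwwwwwwwwwwwwwwww...###..wwwwwwwwwwwwwwwwwwwwwwwwwwwwwwwwwwww
168 wwwwwwwwwwwwwwwwwwwwwwwwwwww....ooooooo##..wwwww..ooowwwwwwwwwwwwwwwwwwwwwwwwwww
176 wwwwwwwwwwwwwwwwwwwwwwwwooo..oooooooooo#...ooo.......#.oowwwwwwwwwwwwwwwwwwwwwww
184 wwwwwwwwwwwwwwwwwwwww..o...ooooooo..www....ooo........###.o.wwwwwwwwwwwwwwwwwwww
192 wwwwwwwwwwwwwwwwwwwwoo......oooooooo..w....oo...........##.oowwwwwwwwwwwwwwwwwww
200 wwwwwwwwwwwwwwwwwwwwoo.......ooooooooww....o.............##oowwwwwwwwwwwwwwwwwww
208 wwwwwwwwwwwwwwwwwwww.o...........ooooo.....................oowwwwwwwwwwwwwwwwwww
216 wwwwwwwwwwwwwwwwwwwwwwoo..............#..................oowwwwwwwwwwwwwwwwwwwww
224 wwwwwwwwwwwwwwwwwwwwwwwwwoo...........................oowwwwwwwwwwwwwwwwwwwwwwww
```

>>> carry_out(
  series=[
    [[0, 0, 15, 0, 0, 0], [0, 0, 20, 0, 0, 0], [0, 0, 20, 0, 0, 0], [0, 0, 20, 0, 0, 0], [0, 0, 20, 0, 0, 0], [0, 0, 20, 0, 0, 0], [0, 0, 15, 0, 0, 0], [0, 0, 10, 0, 0, 0], [0, 0, 0, 0, 0, 0], [0, 0, 0, 0, 0, 0]],
  ],
)

```text
time: 29.6
tool_pos: [481.7, 62.8, 126.5]
tool_rot: [[-0.321, 0.947, 0.001], [0.947, 0.321, 0.0], [0.0, 0.001, -1.0]]
ft_force: [0.7, 0.4, 0.7]
width: 0.999
finger_force: 0.0
```

>>> carry_out(
  series=[
    [[0, 0, 0, 0, 0, 0], [0, 0, 0, 0, 0, 0], [0, 0, 0, 0, 0, 0], [0, 0, 0, 0, 0, 0], [0, 0, 0, 0, 0, 0], [0, 0, 0, 0, 0, 0], [0, 0, 0, 0, 0, 0], [0, 0, 0, 0, 0, 0], [0, 0, 0, 0, 0, 0], [0, 0, 0, 0, 0, 0]],
  ],
  grip=2,
  newtons=60,
)

```text
time: 30.85
tool_pos: [481.2, 62.5, 126.1]
tool_rot: [[-0.321, 0.947, 0.0], [0.947, 0.321, -0.0], [-0.0, 0.0, -1.0]]
ft_force: [-0.2, 0.3, 0.1]
width: 0.083
finger_force: 60.0
```

```bash
python3 - <<'E'
from h import *
np.set_printoptions(precision=1,suppress=True)
S=ld('scene0.npz');D=ld('side0.npz')
# hook wire: bright low-saturation pixels
for n,c,x,y,w,h in[('S',S,155,245,45,60),('D',D,355,125,45,30)]:
    I=c['pixels'][y:y+h,x:x+w];H=cv2.cvtColor(I,cv2.COLOR_BGR2HSV)
    m=(H[...,1]<75)&(H[...,2]>110)
    if n=='S':
        for v in range(0,h,3):
            u=np.where(m[v])[0]; 
            if len(u): print(n,y+v,x+u.min(),x+u.max())
    else:
        for v in range(0,h,2): print(y+v,''.join('#' if k else '.' for k in m[v]))
tip=tri(ray(S,(168,254.6)),ray(D,(389,139.4)));print(tip,plane(S,(168,254.6),196),plane(D,(389,139.4),196))
# post cap centre & foot: 
print('root@186',plane(S,(181.6,291),186),plane(D,(365,134),186),'bend167',plane(D,(383,146.5),166.5))
E
```

```text
S 254 166 169
S 257 168 171
S 260 169 172
S 263 171 174
S 266 172 175
S 269 173 176
S 275 175 178
S 278 176 179
S 281 177 180
S 284 178 181
S 287 179 182
S 290 180 183
125 #.............###############################
127 .............################################
129 .............################################
131 ..........#.#################################
133 .........###......###########################
135 .........#########....#######################
137 ................#######.......#######...#####
139 ......................##.........##..........
141 .......................##.......##...........
143 ........................##....###............
145 .........................#######.............
147 .................................####........
149 .....................................#######.
151 ...........................................##
153 .............................................
[ 484.5 -388.8  195.8] [ 485.4 -388.3  196. ] [ 484.2 -389.5  196. ]
root@186 [ 572.4 -392.7  186. ] [ 585.8 -389.6  186. ] bend167 [ 499.8 -381.6  166.5]
```

>>> carry_out(
  series=[
    [[0, 0, -2, 0, 0, 0], [0, 0, -4, 0, 0, 0], [0, 0, -8, 0, 0, 0], [0, 0, -12, 0, 0, 0], [0, 0, -14.5, 0, 0, 0], [0, 0, -14, 0, 0, 0], [0, 0, -11, 0, 0, 0], [0, 0, -8, 0, 0, 0], [0, 0, -5, 0, 0, 0], [0, 0, -2, 0, 0, 0]],
  ],
)

```text
time: 32.1
tool_pos: [481.2, 62.6, 206.7]
tool_rot: [[-0.321, 0.947, 0.0], [0.947, 0.321, 0.0], [0.0, 0.0, -1.0]]
ft_force: [-0.7, -0.3, -2.5]
width: 0.08
finger_force: 60.0
```

```bash
python3 - <<'E'
from workcell import env
from h import *
np.set_printoptions(precision=1,suppress=True)
s=env.get_state();P=s['tool_pos'];T=s['tool_rot'];print(P,s['width'],s['ft_force'],s['q'])
print('shift',T.T@(np.array([400,-364.5,P[2]])-P))
w=env.capture('wrist');g=cv2.cvtColor(w['pixels'],cv2.COLOR_BGR2GRAY);H=cv2.cvtColor(w['pixels'],cv2.COLOR_BGR2HSV)
for v in range(140,300,10):
    r=g[v,220:420];sat=H[v,220:420,1]
    print(v,''.join('#' if a<75 and q<90 else ('o' if a>150 and q<60 else ('w' if q>90 else '.')) for a,q in zip(r[::2],sat[::2])))
D=ld('side0.npz');S=ld('scene0.npz')
def vp(c,p,y0,k): # intersect with vertical plane y=y0+k*(x-484.5)
    o,d=ray(c,p);n=np.array([-k,1,0]);t=(y0-k*484.5-n@o)/(n@d);return o+t*d
for k in(0,-.03):
  for nm,p in[('tip',(389,138.5)),('bend',(383,145.7)),('corner',(377.5,138)),('root',(364.5,134))]: print(k,nm,vp(D,p,-389,k))
E
```

```text
[481.2  62.6 206.7] 0.07990582189445368 [-0.7 -0.3 -2.5] [ 18.6  27.3 -41.4 109.3  22.7  51.8 -15.2]
shift [-378.3 -214.1   -0. ]
140 wwwwwwwwwwwwwwwwwwwwwwwwwwwwwwwwwwwwwwwwwwwwwwwwwwwwwwwwwwwwwwwwwwwwwwwwwwwwwwwwwwwwwwwwwwwwwwwwwwww
150 wwwwwwwwwwwwwwwwwwwwwwwwwwwwwwwwwwwwwwwwwwwwwwwwwwwwwwwwwwwwwwwwwwwwwwwwwwwwwwwwwwwwwwwwwwwwwwwwwwww
160 wwwwwwwwwwwwwwwwwwwwwwwwwwwwwwwwwwwwwwwwwwwwwwwwwwwwwwwwwwwwwwwwwwwwwwwwwwwwwwwwwwwwwwwwwwwwwwwwwwww
170 wwwwwwwwwwwwwwwwwwwwwwwwwwwwwwwwwwwwwwwwwwwwwwwwwwwwwwwwwwwwwwwwwwwwwwwwwwwwwwwwwwwwwwwwwwwwwwwwwwww
180 wwwwwwwwwwwwwwwwwwwwwwwwwwwwwwwwwwwwwwwwwwwwwwwwwwwwwwwwwwwwwwwwwwwwwwwwwwwwwwwwwwwwwwwwwwwwwwwwwwww
190 wwwwwwwwwwwwwwwwwwwwwwwwwwwwwwwwwwwww...........#####..........wwwwwwwwwwwwwwwwwwwwwwwwwwwwwwwwwwwww
200 wwwwwwwwwwwwwwwwwwwwwwwwwwwwwww...............o.#####wwwwwww......ooo.wwwwwwwwwwwwwwwwwwwwwwwwwwwwww
210 wwwwwwwwwwwwwwwwwwwwwwwww.....#.ooooo..........###.###oooo...........#.oooo.wwwwwwwwwwwwwwwwwwwwwwww
220 wwwwwwwwwwwwwwwwwwwww.....#....oooooooooooowwww###...#oooo.............####oooowwwwwwwwwwwwwwwwwwwww
230 wwwwwwwwwwwwwwwwwww..
[... 267 characters left out ...]
#.ooowwwwwwwwwwwwwwwww
260 wwwwwwwwwwwwwwwwwwwooo........................#########........................ooowwwwwwwwwwwwwwwwww
270 wwwwwwwwwwwwwwwwwwww.ooo......................##########.....................ooowwwwwwwwwwwwwwwwwwww
280 wwww.www##################################...###########...#########################################
290 #ww..w###w#################################..###########...#########################################
0 tip [ 484.4 -389.   199.5]
0 bend [ 504.6 -389.   165.6]
0 corner [ 530.8 -389.   187.2]
0 root [ 587.6 -389.   185.6]
-0.03 tip [ 484.4 -389.   199.5]
-0.03 bend [ 505.  -389.6  165.3]
-0.03 corner [ 531.7 -390.4  186.5]
-0.03 root [ 589.7 -392.2  184.1]
```

>>> carry_out(
  series=[
    [[-5.82, -3.29, 0, 0, 0, 0], [-11.64, -6.59, 0, 0, 0, 0], [-17.46, -9.88, 0, 0, 0, 0], [-23.28, -13.18, 0, 0, 0, 0], [-29.1, -16.47, 0, 0, 0, 0], [-29.1, -16.47, 0, 0, 0, 0], [-29.1, -16.47, 0, 0, 0, 0], [-29.1, -16.47, 0, 0, 0, 0], [-29.1, -16.47, 0, 0, 0, 0], [-29.1, -16.47, 0, 0, 0, 0]],
  ],
)

```text
time: 33.4
tool_pos: [430.0, -202.3, 206.3]
tool_rot: [[-0.32, 0.947, -0.001], [0.947, 0.32, -0.0], [0.0, -0.001, -1.0]]
ft_force: [0.2, 0.2, -2.0]
width: 0.084
finger_force: 60.0
```

>>> carry_out(
  series=[
    [[-29.1, -16.47, 0, 0, 0, 0], [-29.1, -16.47, 0, 0, 0, 0], [-29.1, -16.47, 0, 0, 0, 0], [-23.28, -13.18, 0, 0, 0, 0], [-17.46, -9.88, 0, 0, 0, 0], [-11.64, -6.59, 0, 0, 0, 0], [-5.82, -3.29, 0, 0, 0, 0.02], [0, 0, 0, 0, 0, 0.033], [0, 0, 0, 0, 0, 0.04], [0, 0, 0, 0, 0, 0.04]],
  ],
)

```text
time: 34.65
tool_pos: [400.4, -363.6, 206.7]
tool_rot: [[-0.192, 0.981, 0.0], [0.981, 0.192, 0.0], [0.0, 0.0, -1.0]]
ft_force: [1.4, -0.1, -2.0]
width: 0.079
finger_force: 60.0
```

>>> carry_out(
  series=[
    [[0, 0, 0, 0, 0, 0.04], [0, 0, 0, 0, 0, 0.04], [0, 0, 0, 0, 0, 0.04], [0, 0, 0, 0, 0, 0.04], [0, 0, 0, 0, 0, 0.035], [0, 0, 0, 0, 0, 0.025], [0, 0, 0, 0, 0, 0], [0, 0, 0, 0, 0, 0], [0, 0, 0, 0, 0, 0], [0, 0, 0, 0, 0, 0]],
  ],
)

```text
time: 35.9
tool_pos: [400.0, -364.5, 206.5]
tool_rot: [[0.026, 1.0, 0.0], [1.0, -0.026, 0.0], [0.0, 0.0, -1.0]]
ft_force: [-0.1, 0.4, -2.1]
width: 0.084
finger_force: 60.0
```

```bash
cat > look.py <<'E'
from workcell import env
from h import *
np.set_printoptions(precision=1,suppress=True)
s=env.get_state();P=s['tool_pos'];T=s['tool_rot'];print(P,np.degrees(np.arctan2(T[1,0],T[0,0])),s['width'],s['ft_force'],s['q'])
seat=np.array([506.8,-389.5,175]);mid=P+T@[-25,0,-7];print('mid',mid,'to seat, tool axes',T.T@(seat-mid))
S=env.capture('scene');D=env.capture('side')
def pj(c,X): x=c['K']@(c['R']@X+c['t']);return x[:2]/x[2]
print('proj mid S,D',pj(S,mid),pj(D,mid),'grasp',pj(S,P+T@[0,0,-5]),pj(D,P+T@[0,0,-5]),'seat',pj(S,seat),pj(D,seat))
def show(c,x,y,w,h):
    I=c['pixels'][y:y+h,x:x+w];g=cv2.cvtColor(I,cv2.COLOR_BGR2GRAY);q=cv2.cvtColor(I,cv2.COLOR_BGR2HSV)[...,1]
    for v in range(h): print(y+v,''.join('#' if a<75 and b<90 else('o' if a>140 and b<75 else('w' if b>90 else '.')) for a,b in zip(g[v],q[v])))
E
python3 - <<'E'
from look import *
u,v=pj(S,mid).astype(int);show(S,u-40,v-12,100,44)
u,v=pj(D,mid).astype(int);print();show(D,u-55,v-8,95,40)
E
```

```text
[ 400.  -364.5  206.5] 88.51228118399884 0.08356007326772295 [-0.1  0.4 -2.1] [ 62.5  30.7 -34.5 101.1  20.7  54.7  18.1]
mid [ 399.4 -389.5  213.5] to seat, tool axes [  2.7 107.4  38.5]
proj mid S,D [151.9 220.2] [411.2 141.8] grasp [163.2 216.1] [407.1 144.5] seat [173.4 266.9] [382.9 143.1]
208 wwwwwwwwwwwwwwwwwwwwwwwwww#########www###################ww...wwwwwwwwwwwwwwwwwwwwwwwwwwwwwwwwwwwwww
209 wwwwwwwwwwwwwwwwwwwwwwwwwww#########ww#############.ww####w#..#wwwwwwwwwwwwwwwwwwwwwwwwwwwwwwwwwwwww
210 wwwwwwwwwwwwwwwwwwwwwwwwwww#########www##########ww#..w##########wwwwwwwwwwwwwwwwwwwwwwwwwwwwwwwwwww
211 wwwwwwwwwwwwwwwwwwwwwwwwwww##########ww########w##.ooo.###########wwwwwwwwwwwwwwwwwwwwwwwwwwwwwwwwww
212 wwwwwwwwwwwwwwwwwwwwwwwwwww##########ww######w#.oooo.#############wwwwwwwwwwwwwwwwwwwwwwwwwwwwwwwwww
213 wwwwwwwwwwwwwwwwwwwwwwwwwwww###www###www#####.ooo..################wwwwwwwwwwwwwwwwwwwwwwwwwwwwwwwww
214 wwwwwwwwwwwwwwwwwwwwwwwwwwwww#wwww####ww##..ooo.###################wwwwwwwwwwwwwwwwwwwwwwwwwwwwwwwww
215 wwwwwwwwwwwwwwwwwwwwwwwwwwwwwwww..#####www.o..###################
[... 7116 characters left out ...]

166 wwwwwwwwwwwwwwwwwwwwwwwwwwwwwwwwwwwwww.....#..#o.o.oooooooooooo.o..wwwwwwwwwwwwwwwwwwwwwwwwwwww
167 wwwwwwwwwwwwwwwwwwwwwwwwwwwwwwwwwwwwww..o...##.ooooooooo.ooooo.....wwwwwwwwwwwwwwwwwwwwwwwwwwww
168 wwwwwwwwwwwwwwwwwwwwwwwwwwwwwwwwwwwwww.ooo..#.ooooooooooooooooo....wwwwwwwwwwwwwwwwwwwwwwwwwwww
169 wwwwwwwwwwwwwwwwwwwwwwwwwwwwwwwwwwwwww..oo.oooooooooooooooooooo...wwwwwwwwwwwww.wwwwwwwwwwwwwww
170 wwwwwwww.wwwwwwwwwwwwwwwwwwwwwwwwwwwww.ooo..oooooooooooooooooo....wwwwwwwwwwwooowwwwwwwwwwwwwww
171 wwwwwwwwwwwwwwwwwwwwwwwwwwwwwwwwwwwwww..oo.ooooooooooooooooooo...wwwwwwwwwwwoooo.wwwwwwwwwwwwww
172 wwwwwwwwwwwwwwwwwwwwwwwwwwwwwwwwwwwwww..oooooooooooooooooooooo...wwwwwwwwwwwooooowwwwwwwwwwwwww
```

>>> carry_out(
  series=[
    [[0.3, 3.8, -1, 0, 0, 0], [0.3, 7.7, -1, 0, 0, 0], [0.3, 11.5, 0, 0, 0, 0], [0.3, 15.4, 0, 0, 0, 0], [0.3, 15.4, 0, 0, 0, 0], [0.3, 15.4, 0, 0, 0, 0], [0.3, 15.4, 0, 0, 0, 0], [0.3, 11.5, 0, 0, 0, 0], [0.3, 7.7, 0, 0, 0, 0], [0, 3.8, 0, 0, 0, 0]],
  ],
)

```text
time: 37.25
tool_pos: [508.0, -364.4, 208.5]
tool_rot: [[0.026, 1.0, -0.0], [1.0, -0.026, 0.0], [0.0, -0.0, -1.0]]
ft_force: [-0.4, 1.3, -2.8]
width: 0.08
finger_force: 60.0
```

>>> carry_out(
  series=[
    [[0, 0, 0, 0, 0, 0], [0, 0, 0, 0, 0, 0], [0, 0, 0, 0, 0, 0], [0, 0, 0, 0, 0, 0], [0, 0, 0, 0, 0, 0], [0, 0, 0, 0, 0, 0], [0, 0, 0, 0, 0, 0], [0, 0, 0, 0, 0, 0], [0, 0, 0, 0, 0, 0], [0, 0, 0, 0, 0, 0]],
  ],
)

```text
time: 38.5
tool_pos: [507.6, -364.6, 208.5]
tool_rot: [[0.026, 1.0, 0.0], [1.0, -0.026, 0.0], [0.0, 0.0, -1.0]]
ft_force: [0.4, -0.0, -2.8]
width: 0.079
finger_force: 60.0
```

```bash
python3 - <<'E'
from look import *
u,v=pj(D,mid).astype(int);show(D,u-30,v-3,50,24)
E
```

```text
[ 507.6 -364.6  208.5] 88.51026958269976 0.07888446673513794 [ 0.4 -0.  -2.8] [ 52.6  37.5 -33.   87.2  22.1  61.8  13.1]
mid [ 507.  -389.6  215.5] to seat, tool axes [ 0.  -0.2 40.5]
proj mid S,D [168.5 259.1] [384.2 132.4] grasp [180.2 254.4] [379.9 134.9] seat [173.4 266.9] [382.9 143.1]
129 o.wwwwwwwwwww.ooooooooooo#wooooooooooooooooooooooo
130 .wwwwwwwwwwww.oooooooooo.##ooooooooooooooooooooooo
131 wwwwwwwwwww.w.oooooo.ooo.##oooooo.....oooooooooooo
132 wwwwwwwwwwo..wo.oooo.ooo###oooooo#####.ooooooooooo
133 wwwwwwwww.ooowwww..ooooo#w.ooooo...o.##ooooooooooo
134 wwwwwwwwwooooooowwwwoooo##.ooooooooo.##ooooooooooo
135 wwwwwwwww.o..oooooowwooo##oooooooooo.##ooooooooooo
136 wwwwwwwwww..ww.ooooooooo#.ooooooooooo##woooooooooo
137 wwwwwwwwwwwwwwwww.ooooo...oooooo.oooo##wwooooooooo
138 wwwwwwwwwwwwwwwwwww..oo..#oooooow.ooo##wwwwww.oooo
139 wwwwwwwwwwwwwwwwwwwwwo..##ooooo.wwoo.##wwwwwwwwwww
140 wwwwwwwwwwwwwwwwwwwwww...oooo.www.oow##wwwwwwwwwww
141 wwwwwwwwwwwwwwwwwwwww....ooowwwwwooww.#wwwwwwwwwww
142 wwwwwwwwwwwwwwwwwwwww..#ooowwwwwoo.ww.#wwwwwwwwwww
143 wwwwwwwwwwwwwwwwwwwww..oooooooo.o.ww...wwwwwwwwwww
144 wwwwwwwwwwwwwwwww..o..#oo.oooooooooo.#.wwwwwwwwwww
145 wwwwwwwwwwwwwwwwoooo...ooooooooooooo...wwwwwwwwwww
146 wwwwwwwwwwwwwwwoo.o....oooo..o..oooo#ooo.wwwwwwwww
147 wwwwwwwwwwwwwwoo..o....ooooooooooooo.ooooowwwwwwww
148 wwwwwwwwwwwwwwo...o..#.oooooooooooooooooooowwwwwww
149 wwwwwwwwwwwwwwoo..o..#ooooooooooooooooooo.ooowwwww
150 wwwwwwwwwwwwwwoo..o...ooooooooooooooooooo.oo.ooooo
151 wwwwwwwwwwwwww.oo.o...ooooooooooooooooooo.oowooooo
152 wwwwwwwwwwwwww...oo...ooooooooooooooooooo.oowwwooo
```

>>> carry_out(
  series=[
    [[0, 0, 2, 0, 0, 0], [0, 0, 4, 0, 0, 0], [0, 0, 5, 0, 0, 0], [0, 0, 5, 0, 0, 0], [0, 0, 5, 0, 0, 0], [0, 0, 5, 0, 0, 0], [0, 0, 4, 0, 0, 0], [0, 0, 3, 0, 0, 0], [0, 0, 2, 0, 0, 0], [0, 0, 1, 0, 0, 0]],
  ],
)

```text
time: 39.85
tool_pos: [507.7, -364.6, 172.5]
tool_rot: [[0.026, 1.0, 0.0], [1.0, -0.026, 0.0], [0.0, 0.0, -1.0]]
ft_force: [0.3, 0.0, -1.8]
width: 0.079
finger_force: 60.0
```

>>> carry_out(
  series=[
    [[0, 0, 1, 0, 0, 0], [0, 0, 0.5, 0, 0, 0], [0, 0, 0.5, 0, 0, 0], [0, 0, 0.5, 0, 0, 0], [0, 0, 0.5, 0, 0, 0], [0, 0, 0.5, 0, 0, 0], [0, 0, 0.5, 0, 0, 0], [0, 0, 0, 0, 0, 0], [0, 0, 0, 0, 0, 0], [0, 0, 0, 0, 0, 0]],
  ],
)

```text
time: 41.1
tool_pos: [507.8, -364.6, 169.0]
tool_rot: [[0.026, 1.0, 0.001], [1.0, -0.026, -0.0], [-0.0, 0.001, -1.0]]
ft_force: [-1.4, 0.4, 4.6]
width: 0.08
finger_force: 60.0
```

>>> carry_out(
  series=[
    [[0, 0, -0.6, 0, 0, 0], [0, 0, 0, 0, 0, 0], [0, 0, 0, 0, 0, 0], [0, 0, 0, 0, 0, 0], [0, 0, 0, 0, 0, 0], [0, 0, 0, 0, 0, 0], [0, 0, 0, 0, 0, 0], [0, 0, 0, 0, 0, 0], [0, 0, 0, 0, 0, 0], [0, 0, 0, 0, 0, 0]],
  ],
  newtons=10,
)

```text
time: 42.35
tool_pos: [507.9, -364.6, 169.2]
tool_rot: [[0.026, 1.0, 0.001], [1.0, -0.026, 0.0], [0.0, 0.001, -1.0]]
ft_force: [2.4, -0.7, 0.9]
width: 0.091
finger_force: 10.0
```

>>> carry_out(
  series=[
    [[0, 0, 0, 0, 0, 0], [0, 0, 0, 0, 0, 0], [0, 0, 0, 0, 0, 0], [0, 0, 0, 0, 0, 0], [0, 0, 0, 0, 0, 0], [0, 0, 0, 0, 0, 0], [0, 0, 0, 0, 0, 0], [0, 0, 0, 0, 0, 0], [0, 0, 0, 0, 0, 0], [0, 0, 0, 0, 0, 0]],
  ],
  grip=45,
)

```text
time: 43.6
tool_pos: [507.7, -364.5, 169.2]
tool_rot: [[0.026, 1.0, 0.0], [1.0, -0.026, 0.0], [0.0, 0.0, -1.0]]
ft_force: [0.1, -0.4, 0.1]
width: 0.487
finger_force: 0.0
```

```bash
python3 - <<'E'
from look import *
show(D,362,128,40,22)
E
```

```text
[ 507.7 -364.5  169.2] 88.51135166642605 0.48689219839027253 [ 0.1 -0.4  0.1] [ 52.1  39.8 -31.9  89.8  23.7  57.2  11.6]
mid [ 507.  -389.5  176.2] to seat, tool axes [ 0.  -0.2  1.2]
proj mid S,D [173.3 266.8] [382.8 142.7] grasp [184.6 262.2] [378.7 145.3] seat [173.4 266.9] [382.9 143.1]
128 wwwww.ooooooooo.o...###.#..#######.o####
129 wwwww.ooooooooooooo.#######www####ooo...
130 wwwww.o.ooooooooooo.######.w..###woooooo
131 www.w.o.ooooooooooo########w......oooooo
132 wwo..w..ooooo..oooo.o#####ww##...ooooooo
133 wwooowwwoooo.#.ooooooo.#.##..o...ooo..oo
134 woooooooooo.##.ooooooooooo.ooooooooo..oo
135 w.o..oooooo.##wo.ooooooooooooooooooooooo
136 ww..ww..ooo###wwww..ooooooooo.oooo.ooo.o
137 wwwwwww.ooo##woowwwww.oooooooowwwooooooo
138 wwwwwww.ooo###ooowwwww.ooooooowwwww.w.oo
139 wwwwwwwoooo###woo.wwww.oooooowwwwwwwwwww
140 wwwwwwwoooo###woo.wwww.oooooowwwwwwwwwww
141 wwwwwwwoooo#.ww.oowwwwooooooowwwwwwwwwww
142 wwwwwwwoooo##wwwoooww.oooooo.wwwwwwwwwww
143 wwwwwwwooo.##www.oo..#oooo.o.wwwwwwwwwww
144 wwwwwwwooo.#wwwww...##oooooo.wwwwwwwwwww
145 wwwwwwwooo###www...#.ooooooo#wwwwwwwwwww
146 wwwwwwwooo##www.......oooooo#.wwwwwwwwww
147 wwwwwwwwoo###w....www.oooooo#.wwwwwwwwww
148 wwwwwwwwoow.w....wwww.ooo.o.#wooowwwwwww
149 wwwwwwwwwo#ww...wwwwwoooooo.#wooooooowww
```

Released and hanging. I retract straight up.

>>> carry_out(
  series=[
    [[0, 0, -5, 0, 0, 0], [0, 0, -8, 0, 0, 0], [0, 0, -12, 0, 0, 0], [0, 0, -18, 0, 0, 0], [0, 0, -20, 0, 0, 0], [0, 0, -20, 0, 0, 0], [0, 0, -20, 0, 0, 0], [0, 0, -20, 0, 0, 0], [0, 0, -10, 0, 0, 0], [0, 0, 0, 0, 0, 0]],
  ],
)

```text
time: 44.95
tool_pos: [508.0, -364.6, 303.3]
tool_rot: [[0.026, 1.0, 0.002], [1.0, -0.026, -0.001], [-0.001, 0.002, -1.0]]
ft_force: [0.2, -0.7, 0.3]
width: 0.486
finger_force: 0.0
```

```bash
python3 - <<'E'
from look import *
print('vel',np.abs(s['qvel']).max())
show(D,360,130,50,42)
o=ld('side0.npz')['pixels'].astype(int)
# tray & bystanders vs start, side view
for n,x,y,w,h in[('tray',175,262,70,65),('spoon',270,255,45,45),('knife',343,203,45,33),('tin',302,170,18,30),('figure',198,185,25,48),('mallet',295,133,22,48)]:
    print(n,np.abs(o[y:y+h,x:x+w]-D['pixels'][y:y+h,x:x+w]).mean().round(1))
E
```

```text
[ 508.  -364.6  303.3] 88.51393514730235 0.4858763390824981 [ 0.2 -0.7  0.3] [ 53.2  33.2 -34.7  79.1  19.   73.4  16.1]
mid [ 507.3 -389.6  310.3] to seat, tool axes [  0.2  -0.8 135.3]
proj mid S,D [155.6 238.6] [387.3 106. ] grasp [168.4 233.7] [383.  108.3] seat [173.4 266.9] [382.9 143.1]
vel 1.9944090784788013
130 wwwwwww.oooooooooooooooooooooooooooooooooooooooooo
131 wwwww.w.oooooooooooooooooooooooooooooooooooooooooo
132 wwwwo..w..oooooooooooooooooooooooooooooooooooooooo
133 wwwwooowwww..ooooooooooooooooooooooooooooooooooooo
134 wwwo.ooooowwww..oooooooooooooooooooooooooooooooooo
135 www.o..oooooowwww..ooooooooooooooooooooooooooooooo
136 wwww..ww.oooooowwwww..ooooooooo.oooooooooooooooooo
137 wwwww#wwww..oooooowwwwwo.ooooooowwwooooooooooooooo
138 wwwwwwwwwwwww..oooowwwwwwwo.oooowwwwwww.oooooooooo
139 wwwwwwwwwwwwwwww.oowwwwwwwwwoo..wwwwwwwwwwwwoooooo
140 wwwwwwwwwwwwwwwwwooowwwwwww.oowwwwwwwwwwwwwwwwww.o
141 wwwwwwwwwwwwwwwwwwoowwww...oo.wwwwwwwwwwwwwwwwwwww
142 wwwwwwwwwwwwwwwwwwooow....oo.#wwwwwwwwwwwwwwwwwwww
143 wwwwwwwwwwwwwwwwww.oo...#.oo###wwwwwwwwwwwwwwwwwww
144 wwwwwwww
[... 887 characters left out ...]
oooooooooooooooooo.oowwwwwwwwwwwwww
161 wwwwwww.oo..#..oooooooooooooooooo.oowwwwwwwwwwwwww
162 wwwwwww..ooo##.oooooooooooooooooo.oowwwwwwwwwwwwww
163 wwwwwwwo..oo##ooooooooooooooooooooowwwwwwwwwwwwwww
164 wwwwwwwo.....#ooooooooooooooooooo..wwwwwwwwwwwwwww
165 wwwwwwwoo..#....o.ooooooooooooo...wwwwwwwwwwwwwwww
166 wwwwwwwooo.##.#oooooooooooo.oo....wwwwwwwwwwwwwwww
167 wwwwwwwoooo.##.ooooooooooooo......wwwwwwwwwwwwwwww
168 wwwwwww.oooooooooooooooooooooo...wwwwwwwwwwwwwwwww
169 wwwwwww.ooooooooooooooooooooo....wwwwwwwwwwwwwwwww
170 wwwwwww.ooooooooooooooooooooo....wwwwwwwwwwwwwwwww
171 wwwwwww.ooooooooooooooooooooo...wwwwwwwwwwwwwwwwww
tray 14.7
spoon 2.5
knife 2.3
tin 3.1
figure 2.6
mallet 2.6
```

>>> carry_out(
  series=[
    [[0, 0, 0, 0, 0, 0], [0, 0, 0, 0, 0, 0], [0, 0, 0, 0, 0, 0], [0, 0, 0, 0, 0, 0], [0, 0, 0, 0, 0, 0], [0, 0, 0, 0, 0, 0], [0, 0, 0, 0, 0, 0], [0, 0, 0, 0, 0, 0], [0, 0, 0, 0, 0, 0], [0, 0, 0, 0, 0, 0]],
  ],
)

```text
time: 46.3
tool_pos: [507.6, -364.6, 302.1]
tool_rot: [[0.026, 1.0, 0.0], [1.0, -0.026, 0.0], [0.0, 0.0, -1.0]]
ft_force: [-0.2, -0.2, -0.4]
width: 0.483
finger_force: 0.0
```

>>> carry_out(
  series=[
    [[0, 0, 0, 0, 0, 0], [0, 0, 0, 0, 0, 0], [0, 0, 0, 0, 0, 0], [0, 0, 0, 0, 0, 0], [0, 0, 0, 0, 0, 0], [0, 0, 0, 0, 0, 0], [0, 0, 0, 0, 0, 0], [0, 0, 0, 0, 0, 0], [0, 0, 0, 0, 0, 0], [0, 0, 0, 0, 0, 0]],
  ],
)

```text
time: 47.55
tool_pos: [507.6, -364.5, 302.2]
tool_rot: [[0.026, 1.0, 0.0], [1.0, -0.026, 0.0], [0.0, 0.0, -1.0]]
ft_force: [0.2, 0.9, 0.2]
width: 0.485
finger_force: 0.0
```

```bash
python3 - <<'E'
from workcell import env
import numpy as np
f=[env.capture('side')['pixels'][135:190,355:410].astype(int) for _ in range(5)]
print([np.abs(f[i]-f[0]).mean().round(2) for i in range(1,5)])
print(env.job_done())
E
```

```text
[np.float64(2.07), np.float64(2.1), np.float64(2.1), np.float64(2.05)]
the job is handed in; nothing more can be done
None
```

I handed the job in at about 48 s, no verdict shown: all three balls went into the pail, the tray is back on the bench and released, and the pail hangs still from the brown stand's hook; the tray tipped only 33° (arm limit), and I did not look again at its pieces or the balls at the end.

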